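# Put the wax-seal stamp home in its socket

## Task

One of the two wax-seal stamps has been left on the round cork coaster: put it away, foot down, in the one socket of the graded wooden rack that matches the diameter of its brass, and press it down through the tight grip until it sits firmly on the bottom stop, holding that firm push (about 16 N) for half a second before you let go. Push by feel and never ram it: more than 25 N would damage it. Leave the other stamp standing on the blue tile and everything else where it is.

Things in the scene. Friction and masses are not known exactly. Their poses are not given: they have to be found in the camera images.
- red_seal_center (a point): Centre, half-way up, of the red-handled wax-seal stamp: upright, 104 mm tall, 0.12 kg, z up along it. Lower 56 mm: plain brass cylinder 17 mm in diameter, foot chamfered 1.5 mm; then a brass collar 26 mm wide, 4 mm high; top 44 mm: red cylindrical handle 28 mm in diameter, to grip from above. Its top lies 52 mm above this point. Stands loose on the coaster or the tile.
- green_seal_center (a point): Centre, half-way up, of the green-handled wax-seal stamp: upright, 104 mm tall, 0.12 kg, z up along it. Lower 56 mm: plain brass cylinder 23 mm in diameter, foot chamfered 1.5 mm; then a brass collar 26 mm wide, 4 mm high; top 44 mm: green cylindrical handle 28 mm in diameter, to grip from above. Its top lies 52 mm above this point. Stands loose on the coaster or the tile.
- red_seal_foot (a point): Centre of the red-handled stamp's flat foot.
- green_seal_foot (a point): Centre of the green-handled stamp's flat foot.
- coaster: Round cork coaster, 90 mm wide, 6 mm thick, fixed; origin under its centre. The stamp that stands here is the one to put away.
- tile: Square blue glazed tile, 85 mm, 6 mm thick, fixed; origin under its centre. The stamp that stands here stays.
- rack: Wooden storage rack, fixed, 56 mm (x) by 236 mm (y) by 60 mm high; origin under its centre. Five round sockets in a row along its y axis, 45 mm apart, for brass of 14, 17, 20, 23, 26 mm from +y to -y; one (smallest) to five (largest) brass studs on the front (-x) face below them. Each socket is 1.2 mm wider than its brass, with a 2 mm chamfer.
- hole_14 (a point): Mouth centre of the 14 mm socket (one stud), in the rack's top face; axes as the rack's. Inside it is like the other sockets.
- hole_17 (a point): Mouth centre of the 17 mm socket (two studs), in the rack's top face; axes as the rack's. A stamp drops in 12 to 36 mm onto a tight grip, which takes 7 N to push 8 mm down and stays there; below is a stiff rubber stop, 6 N per mm. The stop's height differs in each socket (foot home 20 to 44 mm below the mouth) and cannot be seen, only felt. Home: over 10 N on the stop, kept 0.2 s; 16 N is good, over 25 N does damage.
- hole_20 (a point): Mouth centre of the 20 mm socket (three studs), in the rack's top face; axes as the rack's. Inside it is like the other sockets.
- hole_23 (a point): Mouth centre of the 23 mm socket (four studs), in the rack's top face; axes as the rack's. A stamp drops in 12 to 36 mm onto a tight grip, which takes 7 N to push 8 mm down and stays there; below is a stiff rubber stop, 6 N per mm. The stop's height differs in each socket (foot home 20 to 44 mm below the mouth) and cannot be seen, only felt. Home: over 10 N on the stop, kept 0.2 s; 16 N is good, over 25 N does damage.
- hole_26 (a point): Mouth centre of the 26 mm socket (five studs), in the rack's top face; axes as the rack's. Inside it is like the other sockets.
- glass_ball: Bystander: blue glass ball on a small brown foot, 64 mm wide, 89 mm tall; origin under its centre.
- jar_c: Bystander: wine-red candle jar with a grey metal lid, 60 mm wide, 60 mm tall; origin under its centre.
- stamp_a: Bystander: light wooden hand stamp, 29x43 mm foot, 75 mm tall; origin under its centre.
- spool_0: Bystander: orange ribbon spool lying flat, 76x71x26 mm; origin near the centre of its underside.
- pack_blue: Bystander: small dark blue packet standing upright, 23x62x85 mm; origin under its centre.
Mind the look-alikes: they are no part of the job. What is meant by the tile is not red, and is the larger of those in its own colour.

How it is judged:
By the outcome, as a careful person would: the job done as asked, in the order asked, and still so for the second after the job is handed in, with the robot touching nothing.
It also fails if it takes over 51 s, if anything falls off the work surface, if the arm or the gripper's body presses on something with over 40 N, if the wrist force passes 120 N, or if a joint passes its speed limit or range.

## Robot

A 7-joint arm with a two-finger parallel gripper is mounted at the origin on a cart in front of the work surface, level with it; the furniture and walls round the work are solid. World frame = base frame: x ahead of the robot, y to its left, z up, the work surface at z = 0. Lengths are in m, angles in rad, forces in N, time in s.
With the tool pointing down it reaches from about 0.425 to 0.875 m from the base axis. Payload 4.7 kg.
Tool frame: the origin (TCP) lies on the centre line of the jaws, within the pads' length; the fingertips stand ahead of it and the grasp point (between the pads) lies 2 mm behind it (nose_length is the z of the fingertips in the tool frame, in m); z points along the fingers, y is the line along which they close (so a half turn about z gives the same grasp; the last joint's range is limited). The gripper opens to 87 mm and grips with 3 to 60 N. Pads are 19 mm wide; open, the fingers measure 117 mm over their backs; the gripper's body (75 mm by 190 mm) begins 51 mm behind the grasp point.
Start: joints at [1.325, 0.321, -0.07, 1.45, 0.023, 1.371, -0.057], TCP at [0.167, -0.628, 0.24] pointing down, gripper open.
Joint ranges: [-2.86, 2.86], [-0.3, 2.09], [-1.38, 1.24], [0.06, 2.45], [-1.56, 4.7], [0.09, 2.05], [-2.69, 2.69]. Speed limits (rad/s): [2.57, 2.57, 3.14, 3.14, 3.14, 3.14, 3.14].

## Interface

Orientations are given as a rotation vector (axis times angle).
In Python, from bench import * gives the robot as it stands.
- The arm moves only by the tool send_rows, never from a script. Its arguments are lists of equal length, an entry for each row: "xyz": the shift along the tool's x, y, z in mm, a list of three; "dr": the turn, a rotation vector about the tool's x, y, z in rad, a list of three. A call has exactly 10 rows; each row is the pose to reach, as a shift and turn from the pose commanded when the call began, along the tool's axes at that moment; what a row does not reach only later rows make up. A row lasts 1/12 s, in which the tool goes at most 41.7 mm and 7.16 degrees, less where a joint would pass 70% of its speed; a pose out of reach is approached as far as the arm can. A call with a gripper value outside its range is refused whole. "jaw" is the finger opening in mm, from 0 to 87, set as the call begins (left out, the last holds). The fingers move at their own pace and stop on an object; "grip_force" is the grip in N (left out, the last holds). Time passes only in rows, so rows that repeat a pose let the fingers close, or fill a call up. It gives the time, the measured TCP pose, the force, the opening and the grip force at its end, in the units of the state.
- get_state(): the state, without advancing time (a new reading comes with each control period).
- get_image(name): name is "scene" or "top" or "wrist"; returns the picture (480x640x3 uint8, red, green, blue); there is no depth.
- calibration(name): a dict with "vfov" (degrees; the focal length in pixels is half the picture's height over the tangent of half this angle, whatever the lens; pixels are square), "cx", "cy" (the principal point, pixels), "k1" (the pictures are not rectified: a ray, as slopes to the right and down, at radius r is drawn at 1 + k1 r^2 times it, then the intrinsics apply), "rvec" (rotation vector, rad) and "tvec" (3), from world to camera coordinates, as OpenCV has them; the wrist camera has in their place "hand_eye" (4x4, takes a point from camera to tool coordinates, whose origin is the TCP and whose axes are the flange's). Camera axes: x right, y down, z forward; pixel columns grow to the right and rows downward; lengths in m; the calibration is good to about 2 mm. A picture is of the moment at which its call begins: read the wrist's pose just before it. calibration takes no time and is no camera call.
- close_job(): hands the job in; it is judged then, once.
The state is a dict: "time": time; "joint_positions": joint angles; "qd": joint speeds; "joint_torque": joint torques, N m; "position": TCP position; "tool_rot": TCP orientation; "ft_force": force on the tool from outside, world axes, zero at the start; "torque": the same for the moment, N m; "grip_width": opening from 0.0 (shut) to 1.0 (fully open); "grip_force": force on a finger pad.
Only numpy, scipy, OpenCV 4.12 (cv2) and the standard library are available. Lean on these libraries where they do the work, as an engineer would, in place of code of your own. Each camera call takes 0.05 s, during which the arm holds its last target. There are 200 camera calls.

## Working session

There is one attempt and no reset: what is moved stays moved. The work goes in short steps, Python scripts to look and compute and a tool call to move; the robot and the scene stay as the last step left them, time stands still between calls to the robot, and variables do not carry over. Pictures are saved under pics/ and viewed, at most 10 in all, crops included, and the job is handed in when it is done.

Besides the shell and the picture viewer there is one more tool, called after ">>>" as name(argument=value, ...) on one line, values as JSON. send_rows: Moves the arm, as the interface text tells. Its arguments: {"type":"object","properties":{"xyz":{"type":"array"},"dr":{"type":"array"},"jaw":{"type":"number"},"grip_force":{"type":"number"}},"required":["xyz","dr"]}

```bash
mkdir -p pics; ls
python3 - <<'E'
from bench import *
import cv2
for n in ("scene","top"):
    cv2.imwrite(f"pics/{n}0.png",get_image(n)[:,:,::-1]); print(n,calibration(n))
print(calibration("wrist")); s=get_state(); print(s)
try: print(nose_length)
except Exception as e: print(e)
E
```

```text
pics
scene {'vfov': 55.307492221672334, 'cx': 317.0308046347307, 'cy': 236.4506384231394, 'k1': -0.03563602868604174, 'rvec': array([ 1.0056922 , -2.11348603,  1.32139618]), 'tvec': array([0.36707678, 0.22366561, 1.02517428])}
top {'vfov': 50.533956927179545, 'cx': 316.0585779106489, 'cy': 237.82649514501114, 'k1': -0.041021009470898415, 'rvec': array([ 2.18493016, -2.17125634,  0.10251958]), 'tvec': array([0.04543226, 0.54714116, 1.5882582 ])}
{'vfov': 69.07637311444151, 'cx': 319.40284535051705, 'cy': 238.54095962661597, 'k1': 0.0063621058796330026, 'hand_eye': array([[ 3.63622812e-04, -9.66073545e-01, -2.58266866e-01,
         7.25002834e-02],
       [ 9.99999766e-01,  5.00817394e-04, -4.65424427e-04,
        -3.95022129e-04],
       [ 5.78978765e-04, -2.58266636e-01,  9.66073501e-01,
        -1.45239663e-01],
       [ 0.00000000e+00,  0.00000000e+00,  0.00000000e+00,
         1.00000000e+00]])}
{'time': 0.1, 'joint_positions': array([ 1.32508919,  0.32178592, -0.0701019 ,  1.45155803,  0.02262481,
        1.37081283, -0.05690591]), 'qd': array([-4.24142157e-04, -1.76161677e-03,  2.84319052e-03, -3.49489356e-03,
        8.59086190e-04, -1.68310890e-03,  8.76970548e-05]), 'joint_torque': array([ 1.39941255e-05, -4.92572308e+01, -4.05539526e-01, -3.13398814e+01,
       -6.40356797e-02,  3.96020373e-02,  4.59296439e-05]), 'position': array([ 0.16681572, -0.62773912,  0.23854443]), 'tool_rot': array([-3.11338491e+00, -4.06798812e-01,  5.36068227e-04]), 'ft_force': array([0.47663364, 0.49348811, 0.24936739]), 'torque': array([-0.00908781,  0.05066002,  0.01335338]), 'grip_force': 0.0, 'grip_width': 0.9997162872804235}
0.017
```

View pics/scene0.png

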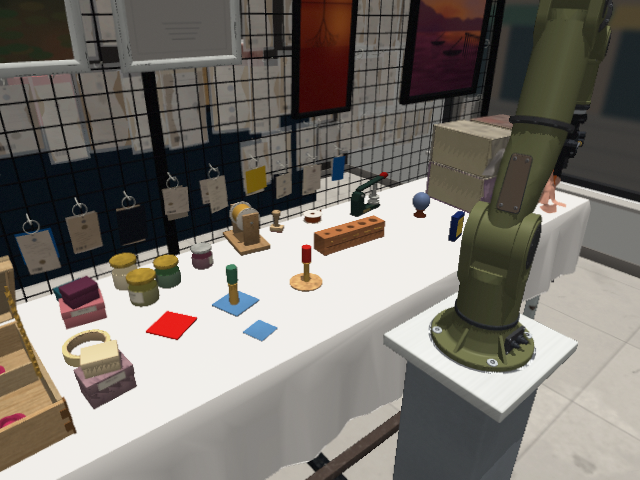

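View pics/top0.png

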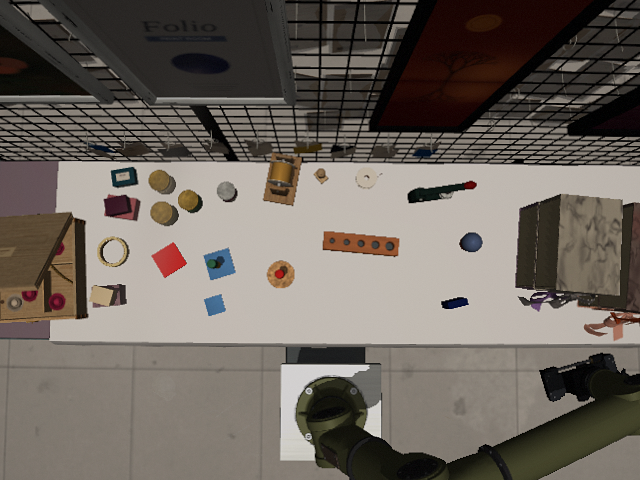

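The red-handled stamp stands on the cork coaster (top 281,273; scene 306,282). There are three tiles in the top view: a red one (169,260), a small blue one (215,305) and a larger blue one (219,264). The larger blue one is the tile meant, being blue and the larger of the two, and the green stamp stands on it. The rack is at top (361,243), with five holes visible. I'll measure these and confirm in an enlarged crop.

```bash
cat > h.py <<'E'
import numpy as np, cv2
from scipy.spatial.transform import Rotation as R
from bench import *
def ray(n,uv,st=None):
    c=calibration(n); f=240/np.tan(np.radians(c["vfov"]/2))
    p=np.array([(uv[0]-c["cx"])/f,(uv[1]-c["cy"])/f]); q=p.copy()
    for _ in range(20): q=p/(1+c["k1"]*(q@q))
    d=np.array([*q,1.])
    if n=="wrist":
        H=c["hand_eye"]; Rt=R.from_rotvec(st["tool_rot"]).as_matrix()
        return st["position"]+Rt@H[:3,3], Rt@H[:3,:3]@d
    M=R.from_rotvec(c["rvec"]).as_matrix(); return -M.T@c["tvec"], M.T@d
def onz(n,uv,z,st=None):
    o,d=ray(n,uv,st); return o+d*(z-o[2])/d[2]
def blobs(m,amin=20):
    k,l,s,c=cv2.connectedComponentsWithStats(m.astype(np.uint8))
    return [(tuple(c[i].round(1)),s[i].tolist()) for i in range(1,k) if s[i,4]>=amin]
E
python3 - <<'E'
from h import *
t=cv2.imread("pics/top0.png"); s=cv2.imread("pics/scene0.png")
a=cv2.resize(s[215:255,305:395],None,fx=6,fy=6,interpolation=cv2.INTER_CUBIC)
b=cv2.resize(s[240:300,215:335],None,fx=4.5,fy=4.5,interpolation=cv2.INTER_CUBIC)
cv2.imwrite("pics/crop.png",np.vstack([a,b]))
hsv=cv2.cvtColor(t,cv2.COLOR_BGR2HSV).astype(int)
H,S,V=hsv[...,0],hsv[...,1],hsv[...,2]
roi=np.zeros(H.shape,bool); roi[225:262,315:405]=1
m=roi&(S>100)
m=cv2.morphologyEx(m.astype(np.uint8),cv2.MORPH_CLOSE,np.ones((9,9)))
c=max(cv2.findContours(m,0,1)[0],key=cv2.contourArea); print(cv2.minAreaRect(c))
for h in blobs(roi&(V<75)&(m>0),6): print("hole",h,onz("top",h[0],.06).round(4))
roi[:]=0; roi[255:292,262:300]=1
r=roi&((H<5)|(H>174))&(S>190)
for h in blobs(r,10): print("red",h,onz("top",h[0],.11).round(4))
cm=roi&(S>60); c=max(cv2.findContours(cm.astype(np.uint8),0,1)[0],key=cv2.contourArea)
e=cv2.fitEllipse(c); print("coaster",e,onz("top",e[0],.006).round(4))
E
```

```text
((360.4842834472656, 243.66519165039062), (75.13621520996094, 18.203346252441406), 5.44033145904541)
hole ((np.float64(331.8), np.float64(240.2)), [330, 238, 5, 5, 17]) [5.366e-01 2.000e-04 6.000e-02]
hole ((np.float64(346.3), np.float64(241.7)), [344, 239, 6, 6, 26]) [ 0.5322 -0.0448  0.06  ]
hole ((np.float64(360.7), np.float64(243.0)), [358, 240, 6, 7, 32]) [ 0.5284 -0.0895  0.06  ]
hole ((np.float64(375.1), np.float64(244.4)), [372, 241, 7, 8, 44]) [ 0.5244 -0.1342  0.06  ]
hole ((np.float64(389.5), np.float64(245.7)), [386, 242, 8, 9, 55]) [ 0.5206 -0.1789  0.06  ]
hole ((np.float64(334.0), np.float64(250.0)), [331, 250, 7, 1, 7]) [ 0.5062 -0.0067  0.06  ]
hole ((np.float64(365.5), np.float64(253.0)), [363, 253, 6, 1, 6]) [ 0.4975 -0.1043  0.06  ]
red ((np.float64(279.1), np.float64(273.6)), [275, 270, 9, 8, 60]) [0.4313 0.1589 0.11  ]
coaster ((280.49884033203125, 274.08319091796875), (26.69676399230957, 26.962566375732422), 73.5641098022461) [0.4317 0.1614 0.006 ]
```

View pics/crop.png

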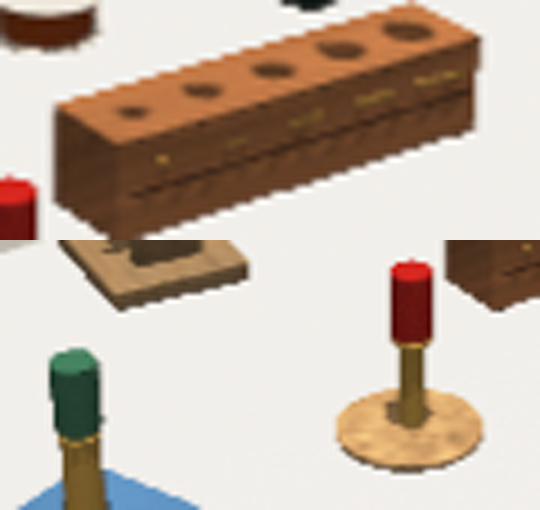

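The crop shows studs running from one (left, +y) to five (right). The red stamp has the slim brass (17 mm), so it goes in hole two, measured at about (0.532, -0.045). Hole spacing comes out at 44.9 mm and the top of the stamp lies over the coaster, both as expected. Next I'll work out the travel.

```bash
cat >> h.py <<'E'
def goal(p,yaw,frm=None):
    s=get_state()
    P,Q=(s["position"],R.from_rotvec(s["tool_rot"])) if frm is None else (np.array(frm[0]),R.from_euler("z",frm[1])*R.from_euler("x",np.pi))
    T=R.from_euler("z",yaw)*R.from_euler("x",np.pi)
    print("xyz",(1000*Q.inv().apply(np.array(p)-P)).round(1),"dr",(Q.inv()*T).as_rotvec().round(4))
E
python3 - <<'E'
from h import *
goal([.46,-.32,.25],.9)
goal([.431,.159,.25],1.57,([.46,-.32,.25],.9))
E
```

```text
xyz [ 362.4 -222.1  -11.1] dr [-1.700e-03 -5.000e-04 -6.401e-01]
xyz [ 357.2 -320.5   -0. ] dr [ 0.    0.   -0.67]
```

>>> send_rows(xyz=[[20,-12,-3],[52,-32,-6],[89,-55,-9],[126,-77,-11],[163,-100,-11],[200,-123,-11],[237,-145,-11],[274,-168,-11],[311,-191,-11],[345,-212,-11]], dr=[[0,0,-0.04],[0,0,-0.1],[0,0,-0.17],[0,0,-0.24],[0,0,-0.31],[0,0,-0.38],[0,0,-0.45],[0,0,-0.52],[0,0,-0.59],[0,0,-0.64]], jaw=87)

```text
time: 0.93
position: [0.4394, -0.3407, 0.2504]
tool_rot: [-2.827, -1.371, 0.001]
ft_force: [0.5, -0.3, -0.2]
grip_width: 1.0
grip_force: 0.0
```

Run:
```python
from h import *
s=get_state(); print(s["position"],s["tool_rot"])
goal([.431,.159,.25],1.57)
```

```text
[ 0.43936412 -0.34065897  0.25035986] [-2.82682411e+00 -1.37057916e+00  6.72990436e-04]
xyz [ 3.871e+02 -3.160e+02  3.000e-01] dr [-3.000e-04  3.000e-04 -6.671e-01]
```

>>> send_rows(xyz=[[30,-24,0],[62,-50,0],[94,-76,0],[126,-102,0],[158,-128,0],[190,-154,0],[222,-180,0],[254,-206,0],[286,-232,0],[318,-258,0]], dr=[[0,0,-0.06],[0,0,-0.13],[0,0,-0.2],[0,0,-0.27],[0,0,-0.34],[0,0,-0.41],[0,0,-0.48],[0,0,-0.55],[0,0,-0.62],[0,0,-0.66]])

```text
time: 1.77
position: [0.4335, 0.0688, 0.2503]
tool_rot: [2.23, 2.212, -0.001]
ft_force: [1.7, -0.6, -0.5]
grip_width: 1.004
grip_force: 0.0
```

Run:
```python
from h import *
goal([.431,.159,.22],1.57)
s=get_state(); im=get_image("wrist"); cv2.imwrite("pics/w1.png",im[:,:,::-1])
hsv=cv2.cvtColor(im,cv2.COLOR_RGB2HSV).astype(int);H,S,V=hsv[...,0],hsv[...,1],hsv[...,2]
for h in blobs(((H<5)|(H>174))&(S>170),100): print(h,onz("wrist",h[0],.11,s).round(4))
```

```text
xyz [90.2 -3.2 30.2] dr [ 0.0001  0.001  -0.0073]
```

View pics/w1.png

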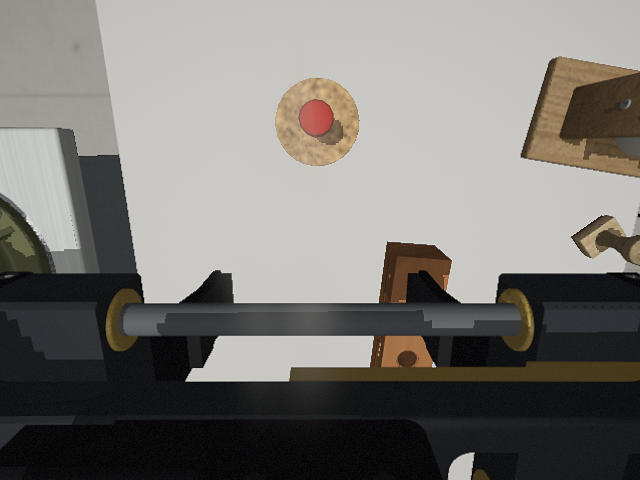

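The wrist view shows the red top at (316,118), centred on the coaster at (317,122). The gripper hides the lower half of the picture. I'll measure from this picture, since the state hasn't changed.

Run:
```python
from h import *
s=get_state(); im=cv2.imread("pics/w1.png")
hsv=cv2.cvtColor(im,cv2.COLOR_BGR2HSV).astype(int);H,S,V=hsv[...,0],hsv[...,1],hsv[...,2]
m=((H<6)|(H>172))&(S>130); m[250:]=0
c=max(cv2.findContours(m.astype(np.uint8),0,1)[0],key=cv2.contourArea)
e=cv2.minEnclosingCircle(c); el=cv2.fitEllipse(c); print(e,el)
p=onz("wrist",el[0],.11,s); print(p, 2*np.linalg.norm(onz("wrist",(el[0][0]+el[1][0]/2,el[0][1]),.11,s)-p))
cm=(S>60); cm[250:]=0; cm[:,:230]=0; cm[:,400:]=0
c=max(cv2.findContours(cm.astype(np.uint8),0,1)[0],key=cv2.contourArea); el=cv2.fitEllipse(c);print(el,onz("wrist",el[0],.006,s))
```

```text
((316.135986328125, 116.9518814086914), 17.086023330688477) ((318.6800231933594, 117.15104675292969), (26.560245513916016, 32.85956573486328), 4.806498050689697)
[0.43397489 0.17181835 0.11      ] 0.02065131491819147
((316.798828125, 121.37953186035156), (82.73636627197266, 87.31014251708984), 178.2027587890625) [0.43189528 0.17563242 0.006     ]
```

```bash
cat > look.py <<'E'
from h import *
def look(tag):
    s=get_state(); im=get_image("wrist")[:,:,::-1].copy(); cv2.imwrite(f"pics/{tag}.png",im); print(s["time"],s["position"],s["qd"].max())
    hsv=cv2.cvtColor(im,cv2.COLOR_BGR2HSV).astype(int);H,S,V=hsv[...,0],hsv[...,1],hsv[...,2]
    return s,im,H,S,V
def red():
    s,im,H,S,V=look("w_red")
    m=((H<6)|(H>172))&(S>110); m[250:]=0
    m=cv2.morphologyEx(m.astype(np.uint8),cv2.MORPH_CLOSE,np.ones((5,5)))
    c=max(cv2.findContours(m,0,1)[0],key=cv2.contourArea)
    uv,r=cv2.minEnclosingCircle(c); print(uv,r,onz("wrist",uv,.11,s).round(4))
    cm=(S>60); cm[250:]=0; cm[:,:200]=0; cm[:,420:]=0
    c=max(cv2.findContours(cm.astype(np.uint8),0,1)[0],key=cv2.contourArea); el=cv2.fitEllipse(c);print(el,onz("wrist",el[0],.006,s).round(4))
if __name__=="__main__": red()
E
python3 look.py
```

```text
1.8167 [0.43292053 0.07868266 0.25090511] 0.09912764773199254
(317.9285583496094, 131.07142639160156) 17.18012046813965 [0.4334 0.1615 0.11  ]
((318.11810302734375, 132.24209594726562), (82.01262664794922, 85.65093994140625), 177.73956298828125) [0.4333 0.1646 0.006 ]
```

```bash
python3 -c "
from h import *
print(get_state()['position'])
goal([.433,.105,.19],1.57)"
```

```text
[0.43335099 0.07456069 0.25087492]
xyz [30.4 -0.4 60.9] dr [ 0.0009 -0.0013  0.0024]
```

>>> send_rows(xyz=[[8,0,15],[18,0,35],[28,0,52],[30,0,60],[30,0,60],[30,0,60],[30,0,60],[30,0,60],[30,0,60],[30,0,60]], dr=[[0,0,0],[0,0,0],[0,0,0],[0,0,0],[0,0,0],[0,0,0],[0,0,0],[0,0,0],[0,0,0],[0,0,0]])

```text
time: 2.7
position: [0.435, 0.0967, 0.1911]
tool_rot: [2.234, 2.208, 0.001]
ft_force: [-0.3, -0.5, -0.2]
grip_width: 1.002
grip_force: 0.0
```

```bash
python3 look.py; python3 -c "
from h import *
s=get_state();print(s['position'],R.from_rotvec(s['tool_rot']).as_matrix().round(3))"
```

```text
2.7 [0.43496052 0.09671082 0.1910944 ] 0.004200345412338667
(312.60760498046875, 156.417724609375) 20.93124771118164 [0.4333 0.1614 0.11  ]
((314.5519104003906, 149.0032958984375), (95.73394012451172, 98.97684478759766), 177.09808349609375) [0.4334 0.1649 0.006 ]
[0.43487402 0.09675276 0.19097242] [[ 0.012  1.     0.001]
 [ 1.    -0.012 -0.   ]
 [-0.     0.001 -1.   ]]
```

>>> send_rows(xyz=[[12,-1,0],[36,-2,0],[58,-2.4,0],[64,-2.4,5],[64,-2.4,25],[64,-2.4,50],[64,-2.4,75],[64,-2.4,95],[64,-2.4,105],[64,-2.4,105]], dr=[[0,0,0],[0,0,0],[0,0,0],[0,0,0],[0,0,0],[0,0,0],[0,0,0],[0,0,0],[0,0,0],[0,0,0]])

```text
time: 3.58
position: [0.4312, 0.16, 0.0834]
tool_rot: [-2.232, -2.207, 0.006]
ft_force: [-0.5, -1.0, -0.1]
grip_width: 1.002
grip_force: 0.0
```

>>> send_rows(xyz=[[0,0,0],[0,0,0],[0,0,0],[0,0,0],[0,0,0],[0,0,0],[0,0,0],[0,0,0],[0,0,0],[0,0,0]], dr=[[0,0,0],[0,0,0],[0,0,0],[0,0,0],[0,0,0],[0,0,0],[0,0,0],[0,0,0],[0,0,0],[0,0,0]], jaw=20, grip_force=50)

```text
time: 4.42
position: [0.4328, 0.161, 0.0855]
tool_rot: [-2.234, -2.209, 0.0]
ft_force: [0.1, -0.4, 0.1]
grip_width: 0.326
grip_force: 1.8
```

>>> send_rows(xyz=[[0,0,0],[0,0,0],[0,0,-3],[0,0,-10],[0,0,-25],[0,0,-50],[0,0,-75],[0,0,-95],[0,0,-100],[0,0,-100]], dr=[[0,0,0],[0,0,0],[0,0,0],[0,0,0],[0,0,0],[0,0,0],[0,0,0],[0,0,0],[0,0,0],[0,0,0]])

```text
time: 5.25
position: [0.4339, 0.1613, 0.187]
tool_rot: [2.232, 2.207, 0.004]
ft_force: [0.4, -0.1, -1.7]
grip_width: 0.31
grip_force: 50.0
```

```bash
python3 -c "
from h import *
s=get_state();print(s['position'],s['ft_force'],s['grip_force'])
goal([.525,-.125,.186],1.485)"
```

```text
[0.43390169 0.16126667 0.18704715] [ 0.37031388 -0.05087002 -1.69165262] 49.96625343337655
xyz [-285.2   94.3    1.5] dr [0.0036 0.0003 0.0745]
```

>>> send_rows(xyz=[[-12,4,0],[-40,13,0],[-75,25,0],[-112,37,0],[-149,49,0],[-186,62,0],[-223,74,0],[-255,84,0],[-275,91,0],[-285,94,0]], dr=[[0,0,0.01],[0,0,0.02],[0,0,0.03],[0,0,0.04],[0,0,0.05],[0,0,0.06],[0,0,0.07],[0,0,0.075],[0,0,0.075],[0,0,0.075]])

```text
time: 6.08
position: [0.5229, -0.1291, 0.1834]
tool_rot: [-2.318, -2.116, 0.003]
ft_force: [0.8, -0.3, -1.7]
grip_width: 0.316
grip_force: 50.0
```

>>> send_rows(xyz=[[0,0,0],[0,0,0],[0,0,0],[0,0,0],[0,0,0],[0,0,0],[0,0,0],[0,0,0],[0,0,0],[0,0,0]], dr=[[0,0,0],[0,0,0],[0,0,0],[0,0,0],[0,0,0],[0,0,0],[0,0,0],[0,0,0],[0,0,0],[0,0,0]])

```text
time: 6.92
position: [0.5237, -0.125, 0.1856]
tool_rot: [2.315, 2.124, -0.0]
ft_force: [-0.2, 0.1, -1.9]
grip_width: 0.311
grip_force: 50.0
```

```bash
cat > holes.py <<'E'
from look import *
s,im,H,S,V=look("w_hole")
w=cv2.morphologyEx(((S>90)&(H<20)).astype(np.uint8),cv2.MORPH_OPEN,np.ones((3,3)))
w[260:]=0; print("rack bbox",cv2.boundingRect(w))
for h in blobs((V<70)&(np.arange(480)[:,None]<250),60):
    print(h,onz("wrist",h[0],.06,s).round(4))
E
python3 holes.py
```

```text
6.9167 [ 0.52372528 -0.12501799  0.18559064] 0.0017678453449636404
rack bbox (283, 0, 331, 260)
((np.float64(590.5), np.float64(3.1)), [580, 0, 27, 11, 118]) [0.7225 0.0228 0.06  ]
((np.float64(555.4), np.float64(25.3)), [547, 13, 19, 25, 67]) [0.7002 0.0115 0.06  ]
((np.float64(632.2), np.float64(67.2)), [625, 64, 15, 8, 62]) [ 0.7564 -0.02    0.06  ]
((np.float64(628.6), np.float64(133.7)), [617, 132, 23, 5, 84]) [ 0.7605 -0.0655  0.06  ]
((np.float64(530.2), np.float64(182.5)), [524, 159, 23, 51, 244]) [ 0.6908 -0.0954  0.06  ]
((np.float64(572.3), np.float64(189.6)), [565, 181, 14, 17, 92]) [ 0.7234 -0.1037  0.06  ]
((np.float64(631.3), np.float64(211.8)), [610, 189, 30, 61, 282]) [ 0.771  -0.1253  0.06  ]
```

View pics/w_hole.png

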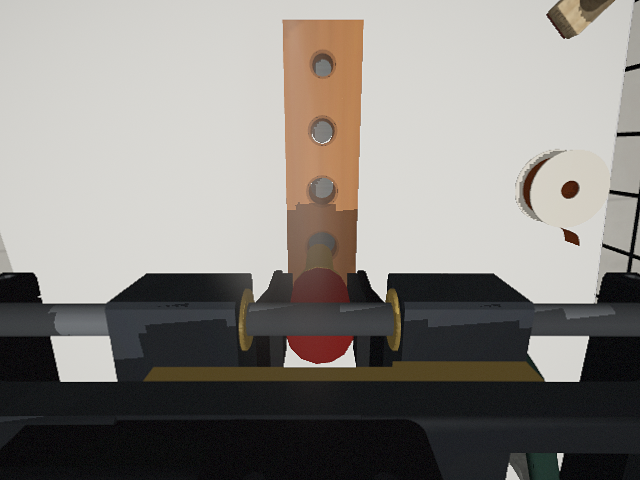

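The view shows sockets 14 (322,65), 17 (322,131), 20 (322,190) and 23 (320,243). The stamp is held upright with its foot near (320,245). I'll refine hole 17's rim.

Run:
```python
from h import *
s=get_state(); im=cv2.imread("pics/w_hole.png").astype(int)
for c0 in ((322,65),(322,131)):
    x0,y0=c0[0]-24,c0[1]-24; roi=im[y0:y0+48,x0:x0+48]
    w=np.median(roi.reshape(-1,3),axis=0); m=(np.abs(roi-w).sum(2)>55).astype(np.uint8)
    m=cv2.morphologyEx(m,cv2.MORPH_CLOSE,np.ones((5,5)))
    c=max(cv2.findContours(m,0,1)[0],key=cv2.contourArea); x,y,ww,hh=cv2.boundingRect(c)
    el=cv2.fitEllipse(cv2.convexHull(c)); uv=np.array(el[0])+[x0,y0]
    print((x+x0,y+y0,ww,hh),uv.round(1),np.round(el[1],1),onz("wrist",uv,.06,s).round(4))
    l,r=onz("wrist",(uv[0]-ww/2,uv[1]),.06,s),onz("wrist",(uv[0]+ww/2,uv[1]),.06,s);print("diam",np.linalg.norm(l-r))
# rack edges at several rows
hsv=cv2.cvtColor(im.astype(np.uint8),cv2.COLOR_BGR2HSV)
for v in (45,98,160):
    k=np.where(hsv[v,250:400,1]>100)[0]+250; a,b=onz("wrist",(k[0],v),.06,s),onz("wrist",(k[-1],v),.06,s); print(v,k[0],k[-1],a.round(4),b.round(4),((a+b)/2).round(4))
```

```text
(310, 50, 26, 28) [322.5  63.6] [26.  28.4] [0.5385 0.0016 0.06  ]
diam 0.01840244158089927
(308, 115, 29, 31) [322.5 129.9] [27.9 30.1] [ 0.5348 -0.043   0.06  ]
diam 0.021506917596076234
45 283 362 [0.5121 0.0157 0.06  ] [0.567 0.011 0.06 ] [0.5396 0.0134 0.06  ]
98 285 360 [ 0.5096 -0.0187  0.06  ] [ 0.5638 -0.0234  0.06  ] [ 0.5367 -0.021   0.06  ]
160 286 358 [ 0.5055 -0.0624  0.06  ] [ 0.5598 -0.067   0.06  ] [ 0.5326 -0.0647  0.06  ]
```

>>> send_rows(xyz=[[10,0.5,0],[30,1.5,0],[55,2.7,0],[75,3.7,0],[82,4.1,0],[82.2,4.1,8],[82.2,4.1,20],[82.2,4.1,30],[82.2,4.1,34],[82.2,4.1,34]], dr=[[0,0,0],[0,0,0],[0,0,0],[0,0,0],[0,0,0],[0,0,0],[0,0,0],[0,0,0],[0,0,0],[0,0,0]])

```text
time: 7.8
position: [0.5333, -0.0448, 0.1493]
tool_rot: [-2.315, -2.119, 0.004]
ft_force: [-0.0, 0.1, -1.5]
grip_width: 0.311
grip_force: 50.0
```

>>> send_rows(xyz=[[0,0,0],[0,0,0],[0,0,0],[0,0,0],[0,0,0],[0,0,0],[0,0,0],[0,0,0],[0,0,0],[0,0,0]], dr=[[0,0,0],[0,0,0],[0,0,0],[0,0,0],[0,0,0],[0,0,0],[0,0,0],[0,0,0],[0,0,0],[0,0,0]])

```text
time: 8.63
position: [0.5349, -0.0434, 0.1516]
tool_rot: [2.315, 2.124, -0.0]
ft_force: [-0.1, 0.6, -1.2]
grip_width: 0.31
grip_force: 50.0
```

Run:
```python
from look import *
s,*_=look("w_hov"); print(s["tool_rot"],s["ft_force"])
a=cv2.imread("pics/w_hov.png")[150:370,220:420]
b=get_image("scene")[210:260,300:400,::-1]
cv2.imwrite("pics/hov.png",np.hstack([cv2.resize(a,(400,440)),cv2.resize(b,(400,200),interpolation=2).repeat(1,0) if 0 else cv2.copyMakeBorder(cv2.resize(b,(400,200)),0,240,0,0,0)]))
```

```text
8.6333 [ 0.53486299 -0.04343608  0.15155128] 0.0016104879608014183
[ 2.31474463e+00  2.12390500e+00 -1.39156595e-04] [-0.05513775  0.63503668 -1.24039856]
```

View pics/hov.png

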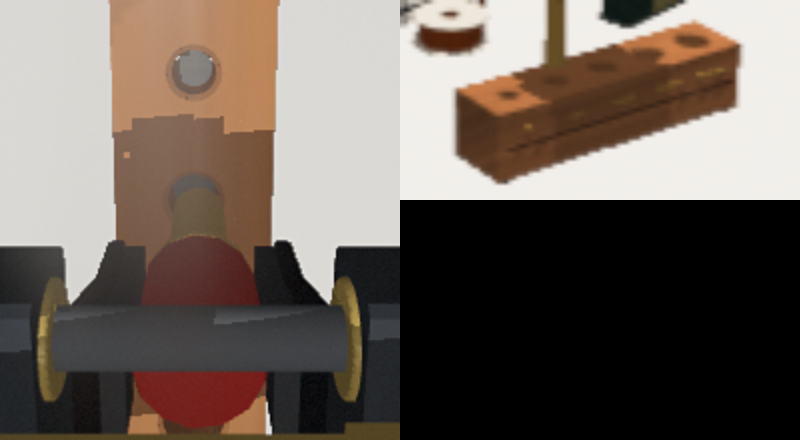

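The sockets seen are 14 (crop 195,72) and 17, whose rim is partly behind the brass (rim about 168–222, brass 172–226). The foot looks about 1 mm off to the right, so I'll check the columns.

Run:
```python
import cv2,numpy as np
im=cv2.imread("pics/w_hov.png")
for v in (236,239,241,243,246,250,254,258): print(v,[tuple(map(int,p)) for p in im[v,300:336]] if v in(241,) else '', cv2.cvtColor(im[v:v+1],cv2.COLOR_BGR2HSV)[0,300:338,0].tolist())
```

```text
236  [11, 12, 12, 12, 11, 12, 11, 12, 11, 12, 12, 11, 11, 11, 11, 12, 12, 11, 12, 11, 12, 13, 11, 12, 11, 12, 12, 12, 12, 11, 13, 13, 13, 13, 12, 13, 11, 12]
239  [12, 11, 12, 12, 12, 12, 11, 11, 11, 14, 13, 10, 16, 14, 8, 15, 11, 11, 11, 13, 15, 14, 11, 12, 11, 12, 11, 12, 12, 12, 12, 12, 12, 12, 13, 13, 12, 12]
241 [(81, 100, 126), (80, 98, 127), (82, 99, 128), (82, 100, 128), (81, 98, 124), (78, 95, 119), (81, 99, 122), (85, 94, 109), (90, 94, 99), (89, 93, 97), (89, 94, 99), (90, 94, 101), (89, 94, 99), (88, 92, 98), (89, 94, 100), (88, 93, 98), (87, 92, 98), (87, 91, 98), (88, 93, 99), (88, 93, 100), (87, 91, 98), (87, 92, 96), (83, 88, 94), (87, 89, 93), (84, 87, 91), (84, 87, 92), (73, 85, 100), (64, 82, 110), (66, 84, 111), (66, 86, 116), (67, 89, 122), (66, 89, 121), (66, 89, 123), (63, 86, 119), (65, 87, 120), (63, 87, 119)] [13, 11, 11, 12, 12, 12, 13, 11, 13, 15, 15, 11, 15, 12, 14, 15, 14, 11, 14, 13, 11, 17, 14, 10, 13, 11, 13, 12, 12, 12, 12, 13, 12, 12, 12, 13, 12, 12]
243  [12, 11, 12, 11, 11, 11, 15, 13, 12, 15, 16, 15, 14, 12, 14, 9, 10, 8, 12, 11, 10, 15, 11, 9, 15, 13, 15, 13, 12, 12, 12, 13, 13, 12, 12, 13, 13, 13]
246  [12, 12, 11, 12, 12, 12, 11, 17, 15, 12, 13, 17, 15, 17, 17, 16, 17, 17, 17, 17, 17, 16, 17, 17, 16, 17, 19, 12, 11, 12, 12, 11, 13, 12, 12, 13, 12, 12]
250  [11, 11, 12, 11, 11, 12, 11, 11, 15, 17, 17, 17, 17, 18, 17, 16, 18, 17, 17, 17, 17, 16, 17, 17, 17, 17, 17, 18, 17, 18, 15, 11, 12, 13, 12, 12, 13, 12]
254  [12, 11, 13, 12, 11, 11, 12, 17, 17, 17, 17, 17, 17, 17, 17, 17, 17, 17, 17, 17, 17, 17, 17, 18, 17, 18, 18, 19, 19, 18, 18, 17, 12, 12, 12, 13, 12, 12]
258  [11, 12, 13, 11, 11, 11, 15, 16, 17, 17, 16, 17, 18, 18, 18, 17, 17, 17, 16, 16, 17, 17, 17, 17, 18, 17, 18, 18, 18, 19, 19, 18, 15, 12, 12, 12, 12, 13]
```

Run:
```python
from h import *
P=dict(position=np.array([.52372528,-.12501799,.18559]),tool_rot=np.array([2.31474,2.1239,-.0001]))
s=get_state(); print(s["position"],s["tool_rot"])
Q=R.from_rotvec(P["tool_rot"])
for uv in ((322.5,129.9),(322.5,63.6)):
    w=onz("wrist",uv,.06,P); print(w, Q.inv().apply(w-P["position"])*1000)
P=dict(position=np.array([.53486299,-.04343608,.15155128]),tool_rot=s["tool_rot"]); 
for uv in ((317.2,186),):
    w=onz("wrist",uv,.06,P); print("hole14 hov",w, Q.inv().apply(w-P["position"])*1000)
```

```text
[ 0.5348571  -0.04341256  0.15151098] [ 2.31477723e+00  2.12395726e+00 -1.11232401e-04]
[ 0.5348538  -0.04302113  0.06      ] [ 82.66386929   4.04562914 125.58062804]
[0.53857643 0.00159967 0.06      ] [127.43952204   3.92464583 125.57547932]
hole14 hov [0.53899413 0.00145648 0.06      ] [45.09198965  0.25984877 91.54610741]
```

Run:
```python
from h import *
c=calibration("wrist"); print(c)
P=dict(position=np.zeros(3),tool_rot=np.zeros(3))
print(ray("wrist",(322.5,129.9),P))
```

```text
{'vfov': 69.07637311444151, 'cx': 319.40284535051705, 'cy': 238.54095962661597, 'k1': 0.0063621058796330026, 'hand_eye': array([[ 3.62514591e-04, -9.66132581e-01, -2.58045934e-01,
         7.15936463e-02],
       [ 9.99999902e-01,  2.84463446e-04,  3.39804430e-04,
         1.68345413e-03],
       [-2.54891496e-04, -2.58046032e-01,  9.66132590e-01,
        -1.45240467e-01],
       [ 0.00000000e+00,  0.00000000e+00,  0.00000000e+00,
         1.00000000e+00]])}
(array([ 0.07159365,  0.00168345, -0.14524047]), array([0.04277632, 0.00912765, 1.04647661]))
```

Run:
```python
from h import *
im=cv2.imread("pics/w_hov.png")
for v in range(230,252): print(v,im[v,314:323].mean(0).round(0),end=" ")
P=dict(position=np.array([0,0,.15155]),tool_rot=np.array([np.pi,0,0]))
for v,z in ((235,.06),(236,.06),(237,.06),(238,.06),(244,.072),(245,.072),(246,.072)): print(v,z,onz("wrist",(317,v),z,P)[:2]*1000)
for v in range(170,206): print(v,im[v,314:321].mean(0).round(0),end=" ")
```

```text
230 [ 80.  99. 128.] 231 [ 80.  98. 127.] 232 [ 80.  98. 127.] 233 [ 79.  98. 127.] 234 [ 80.  98. 127.] 235 [ 78.  95. 123.] 236 [ 75.  92. 117.] 237 [ 80.  92. 108.] 238 [86. 92. 99.] 239 [86. 91. 97.] 240 [86. 91. 97.] 241 [87. 92. 98.] 242 [87. 91. 97.] 243 [86. 89. 95.] 244 [ 74.  93. 109.] 245 [ 72.  94. 111.] 246 [ 72.  93. 110.] 247 [ 72.  93. 110.] 248 [ 71.  93. 109.] 249 [ 71.  92. 109.] 250 [ 71.  92. 109.] 251 [ 71.  92. 108.] 235 0.06 [10.91747457 -0.08150841]
236 0.06 [10.19335274 -0.08048279]
237 0.06 [ 9.46812235 -0.07945578]
238 0.06 [ 8.74178108 -0.07842737]
244 0.072 [ 7.76750809 -0.15388072]
245 0.072 [ 7.07053192 -0.15289508]
246 0.072 [ 6.37248332 -0.15190808]
170 [111. 143. 187.] 171 [112. 144. 188.] 172 [104. 131. 171.] 173 [ 99. 123. 159.] 174 [ 99. 123. 161.] 175 [119. 128. 139.] 176 [125. 130. 133.] 177 [123. 127. 133.] 178 [127. 132. 136.] 179 [128. 132. 135.] 180 [126. 131. 135.] 181 [127. 133. 136.] 182 [129. 134. 137.] 183 [128. 133. 136.] 184 [126. 131. 135.] 185 [126. 129. 133.] 186 [126. 130. 134.] 187 [126. 130. 135.] 188 [127. 130. 135.] 189 [127. 131. 136.] 190 [126. 130. 134.] 191 [127. 131. 134.] 192 [123. 128. 133.] 193 [ 84.  97. 118.] 194 [ 81.  95. 117.] 195 [ 82.  94. 115.] 196 [ 83.  95. 117.] 197 [ 94. 119. 157.] 198 [ 95. 122. 161.] 199 [ 95. 121. 160.] 200 [100. 131. 173.] 201 [104. 138. 184.] 202 [103. 137. 183.] 203 [103. 137. 183.] 204 [103. 137. 183.] 205 [103. 137. 183.]
```

The calibration is re-read with each call and its noise (about 2 mm) moved the hole, so I'll use the relative offset in the picture. The stamp is 1.7 mm too far along tool +y and right in x. I'll correct that and go in 10 mm.

>>> send_rows(xyz=[[0,-0.8,0],[0,-1.7,0],[0,-1.7,0],[0,-1.7,4],[0,-1.7,8],[0,-1.7,11],[0,-1.7,14],[0,-1.7,17],[0,-1.7,20],[0,-1.7,22]], dr=[[0,0,0],[0,0,0],[0,0,0],[0,0,0],[0,0,0],[0,0,0],[0,0,0],[0,0,0],[0,0,0],[0,0,0]])

```text
time: 9.57
position: [0.533, -0.0433, 0.129]
tool_rot: [-2.315, -2.124, 0.0]
ft_force: [0.5, -0.2, -1.0]
grip_width: 0.313
grip_force: 50.0
```

>>> send_rows(xyz=[[0,0,1],[0,0,2],[0,0,3],[0,0,4],[0,0,5],[0,0,5],[0,0,5],[0,0,5],[0,0,5],[0,0,5]], dr=[[0,0,0],[0,0,0],[0,0,0],[0,0,0],[0,0,0],[0,0,0],[0,0,0],[0,0,0],[0,0,0],[0,0,0]])

```text
time: 10.4
position: [0.5332, -0.0433, 0.1246]
tool_rot: [2.315, 2.124, 0.0]
ft_force: [0.1, 0.3, -1.6]
grip_width: 0.312
grip_force: 50.0
```

>>> send_rows(xyz=[[0,0,1],[0,0,2],[0,0,3],[0,0,4],[0,0,5],[0,0,5],[0,0,5],[0,0,5],[0,0,5],[0,0,5]], dr=[[0,0,0],[0,0,0],[0,0,0],[0,0,0],[0,0,0],[0,0,0],[0,0,0],[0,0,0],[0,0,0],[0,0,0]])

```text
time: 11.23
position: [0.5333, -0.0433, 0.12]
tool_rot: [2.315, 2.124, 0.0]
ft_force: [-2.2, 1.0, 5.7]
grip_width: 0.31
grip_force: 50.0
```

>>> send_rows(xyz=[[0,0,0.5],[0,0,1],[0,0,1.5],[0,0,2],[0,0,2],[0,0,2],[0,0,2],[0,0,2],[0,0,2],[0,0,2]], dr=[[0,0,0],[0,0,0],[0,0,0],[0,0,0],[0,0,0],[0,0,0],[0,0,0],[0,0,0],[0,0,0],[0,0,0]])

```text
time: 12.07
position: [0.5333, -0.0433, 0.118]
tool_rot: [2.315, 2.124, 0.0]
ft_force: [-1.6, -0.1, 5.6]
grip_width: 0.313
grip_force: 50.0
```

>>> send_rows(xyz=[[0,0,0.5],[0,0,1],[0,0,1.5],[0,0,2],[0,0,2],[0,0,2],[0,0,2],[0,0,2],[0,0,2],[0,0,2]], dr=[[0,0,0],[0,0,0],[0,0,0],[0,0,0],[0,0,0],[0,0,0],[0,0,0],[0,0,0],[0,0,0],[0,0,0]])

```text
time: 12.9
position: [0.5333, -0.0433, 0.116]
tool_rot: [2.315, 2.124, 0.0]
ft_force: [-2.7, 0.1, 4.8]
grip_width: 0.311
grip_force: 50.0
```

>>> send_rows(xyz=[[0,0,0.3],[0,0,0.6],[0,0,0.9],[0,0,1],[0,0,1],[0,0,1],[0,0,1],[0,0,1],[0,0,1],[0,0,1]], dr=[[0,0,0],[0,0,0],[0,0,0],[0,0,0],[0,0,0],[0,0,0],[0,0,0],[0,0,0],[0,0,0],[0,0,0]])

```text
time: 13.73
position: [0.5333, -0.0433, 0.115]
tool_rot: [2.315, 2.124, -0.0]
ft_force: [-1.9, 0.3, 6.1]
grip_width: 0.312
grip_force: 50.0
```

>>> send_rows(xyz=[[0,0,0.3],[0,0,0.6],[0,0,0.9],[0,0,1],[0,0,1],[0,0,1],[0,0,1],[0,0,1],[0,0,1],[0,0,1]], dr=[[0,0,0],[0,0,0],[0,0,0],[0,0,0],[0,0,0],[0,0,0],[0,0,0],[0,0,0],[0,0,0],[0,0,0]])

```text
time: 14.57
position: [0.5333, -0.0433, 0.114]
tool_rot: [2.315, 2.124, 0.0]
ft_force: [-1.7, 0.4, 6.5]
grip_width: 0.308
grip_force: 50.0
```

>>> send_rows(xyz=[[0,0,0.3],[0,0,0.6],[0,0,0.9],[0,0,1],[0,0,1],[0,0,1],[0,0,1],[0,0,1],[0,0,1],[0,0,1]], dr=[[0,0,0],[0,0,0],[0,0,0],[0,0,0],[0,0,0],[0,0,0],[0,0,0],[0,0,0],[0,0,0],[0,0,0]])

```text
time: 15.4
position: [0.5333, -0.0433, 0.113]
tool_rot: [2.315, 2.124, -0.0]
ft_force: [-1.0, 0.2, 5.8]
grip_width: 0.315
grip_force: 50.0
```

>>> send_rows(xyz=[[0,0,0.3],[0,0,0.6],[0,0,0.9],[0,0,1],[0,0,1],[0,0,1],[0,0,1],[0,0,1],[0,0,1],[0,0,1]], dr=[[0,0,0],[0,0,0],[0,0,0],[0,0,0],[0,0,0],[0,0,0],[0,0,0],[0,0,0],[0,0,0],[0,0,0]])

```text
time: 16.23
position: [0.5333, -0.0433, 0.1122]
tool_rot: [2.315, 2.124, -0.0]
ft_force: [-2.3, 1.3, 6.3]
grip_width: 0.312
grip_force: 50.0
```

>>> send_rows(xyz=[[0,0,0.3],[0,0,0.6],[0,0,0.9],[0,0,1],[0,0,1],[0,0,1],[0,0,1],[0,0,1],[0,0,1],[0,0,1]], dr=[[0,0,0],[0,0,0],[0,0,0],[0,0,0],[0,0,0],[0,0,0],[0,0,0],[0,0,0],[0,0,0],[0,0,0]])

```text
time: 17.07
position: [0.5335, -0.0433, 0.1116]
tool_rot: [2.314, 2.123, -0.0]
ft_force: [-3.6, -0.6, 10.1]
grip_width: 0.309
grip_force: 50.0
```

>>> send_rows(xyz=[[0,0,0.2],[0,0,0.4],[0,0,0.6],[0,0,0.8],[0,0,1],[0,0,1],[0,0,1],[0,0,1],[0,0,1],[0,0,1]], dr=[[0,0,0],[0,0,0],[0,0,0],[0,0,0],[0,0,0],[0,0,0],[0,0,0],[0,0,0],[0,0,0],[0,0,0]])

```text
time: 17.9
position: [0.5336, -0.0433, 0.1111]
tool_rot: [2.314, 2.123, -0.0]
ft_force: [-5.2, 0.5, 12.7]
grip_width: 0.311
grip_force: 50.0
```

>>> send_rows(xyz=[[0,-0.2,0.2],[0,-0.4,0.4],[0,-0.6,0.6],[0,-0.6,0.8],[0,-0.6,1],[0,-0.6,1.2],[0,-0.6,1.2],[0,-0.6,1.2],[0,-0.6,1.2],[0,-0.6,1.2]], dr=[[0,0,0],[0,0,0],[0,0,0],[0,0,0],[0,0,0],[0,0,0],[0,0,0],[0,0,0],[0,0,0],[0,0,0]])

```text
time: 18.73
position: [0.5335, -0.0432, 0.1106]
tool_rot: [2.313, 2.123, 0.001]
ft_force: [-4.8, 0.4, 15.0]
grip_width: 0.314
grip_force: 50.0
```

>>> send_rows(xyz=[[0,0,0.2],[0,0,0.4],[0,0,0.6],[0,0,0.8],[0,0,1],[0,0,1.2],[0,0,1.4],[0,0,1.4],[0,0,1.4],[0,0,1.4]], dr=[[0,0,0],[0,0,0],[0,0,0],[0,0,0],[0,0,0],[0,0,0],[0,0,0],[0,0,0],[0,0,0],[0,0,0]])

```text
time: 19.57
position: [0.5336, -0.0432, 0.1098]
tool_rot: [2.313, 2.122, 0.0]
ft_force: [-6.3, -0.0, 19.2]
grip_width: 0.313
grip_force: 50.0
```

>>> send_rows(xyz=[[0,0,0.2],[0,0,0.4],[0,0,0.4],[0,0,0.4],[0,0,0.4],[0,0,0.4],[0,0,0.4],[0,0,0.4],[0,0,0.4],[0,0,0.4]], dr=[[0,0,0],[0,0,0],[0,0,0],[0,0,0],[0,0,0],[0,0,0],[0,0,0],[0,0,0],[0,0,0],[0,0,0]])

```text
time: 20.4
position: [0.5336, -0.0432, 0.1096]
tool_rot: [2.313, 2.122, 0.0]
ft_force: [-5.8, 0.1, 20.5]
grip_width: 0.309
grip_force: 50.0
```

>>> send_rows(xyz=[[0,0,0],[0,0,-0.5],[0,0,-1],[0,0,-1.5],[0,0,-2],[0,0,-2],[0,0,-2],[0,0,-2],[0,0,-2],[0,0,-2]], dr=[[0,0,0],[0,0,0],[0,0,0],[0,0,0],[0,0,0],[0,0,0],[0,0,0],[0,0,0],[0,0,0],[0,0,0]])

```text
time: 21.23
position: [0.5335, -0.0432, 0.1107]
tool_rot: [2.313, 2.123, 0.001]
ft_force: [-3.8, 0.4, 14.5]
grip_width: 0.31
grip_force: 50.0
```

>>> send_rows(xyz=[[0,0,0],[0,0,0],[0,0,0],[0,0,0],[0,0,0],[0,0,0],[0,0,0],[0,0,0],[0,0,0],[0,0,0]], dr=[[0,0,0],[0,0,0],[0,0,0],[0,0,0],[0,0,0],[0,0,0],[0,0,0],[0,0,0],[0,0,0],[0,0,0]], jaw=70)

```text
time: 22.07
position: [0.5326, -0.0433, 0.1085]
tool_rot: [2.315, 2.124, -0.0]
ft_force: [0.3, -0.6, 0.9]
grip_width: 0.802
grip_force: 0.0
```

>>> send_rows(xyz=[[0,0,-5],[0,0,-15],[0,0,-30],[0,0,-50],[0,0,-75],[0,0,-90],[0,0,-100],[0,0,-100],[0,0,-100],[0,0,-100]], dr=[[0,0,0],[0,0,0],[0,0,0],[0,0,0],[0,0,0],[0,0,0],[0,0,0],[0,0,0],[0,0,0],[0,0,0]])

```text
time: 22.9
position: [0.5319, -0.0433, 0.2076]
tool_rot: [-2.314, -2.123, 0.002]
ft_force: [0.6, 0.0, -1.1]
grip_width: 0.803
grip_force: 0.0
```

>>> send_rows(xyz=[[-10,0,0],[-25,0,0],[-45,0,0],[-65,0,0],[-80,0,0],[-80,0,0],[-80,0,0],[-80,0,0],[-80,0,0],[-80,0,0]], dr=[[0,0,0],[0,0,0],[0,0,0],[0,0,0],[0,0,0],[0,0,0],[0,0,0],[0,0,0],[0,0,0],[0,0,0]])

```text
time: 23.73
position: [0.5259, -0.1216, 0.2085]
tool_rot: [-2.312, -2.126, -0.0]
ft_force: [0.1, 0.0, -0.1]
grip_width: 0.806
grip_force: 0.0
```

Run:
```python
from look import *
s,im,*_=look("w_end"); print(s["ft_force"])
b=get_image("scene")[180:320,200:400,::-1]
cv2.imwrite("pics/end.png",np.hstack([cv2.resize(im,(400,300)),cv2.resize(b,(400,300))]))
```

```text
23.7333 [ 0.52585038 -0.12157392  0.20848594] 0.004456379796439379
[ 0.07909622  0.00418801 -0.08766119]
```

View pics/end.png

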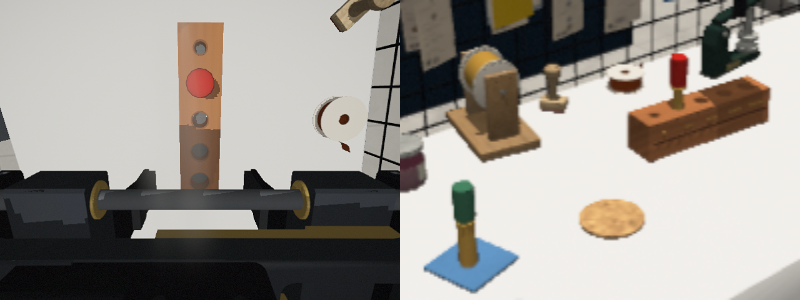

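The red stamp stands upright in the second (17 mm) socket (wrist panel 200,83). The coaster is empty and the green stamp is still on the blue tile. The stop was felt 27 mm below the mouth, and I held about 15 N on it by its compression (about 21 N at the wrist) for over 0.5 s.

```bash
python3 -c "
from bench import *
print(close_job())"
```

```text
the job is handed in; nothing more can be done
None
```

The red-handled stamp is in the 17 mm socket, pressed onto its stop with about 15 N on the stop (21 N in all at the wrist, under the 25 N limit), held for over half a second and released; the job was handed in after about 24 s, with no verdict shown.

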